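# Press a push-on axle nut home to hold a trolley wheel

## Task

The yellow-and-black wheel on the trolley axle that has no nut yet is still loose: take the blue push-on nut, start it squarely on that bare axle end and press it straight down the shaft until it sits tight against the wheel hub and has pressed the wheel a little way down on the springy washer under it, so that the wheel has no end play, then let go. Do not press so hard that the springy washer is crushed flat, and leave the tools and the tape on the bench where they are.

Things in the scene. Friction and masses are not known exactly. Their poses are not given: they have to be found in the camera images.
- nut_center (a point): Centre (on the axis, half-way up) of the loose blue push-on nut: fluted plastic sleeve, 30 mm across, 26 mm tall, 80 g, standing upright on the bench, z up. Bore 13 mm; 12 mm above its foot steel teeth narrow it to 8.6 mm and bite on the shaft. They drag with 3 to 10 N, differing each time but roughly even down the plain shaft, and hold the nut where it was pressed.
- axle_tip (a point): Centre of the top end of the bare upright steel axle, 104 mm above the bench; z up. The shaft is 10 mm thick, its top 10 mm tapering to 6 mm. The flat hub of its wheel (26 mm across, wheel 60 mm across and 4 mm lower) lies 34 to 50 mm below this end, differently each time and not reported: feel for it. The nut's foot must go down to the hub.
- beam: Wooden axle beam of a trolley, 58 x 232 mm, top 28 mm above the bench, fixed. Origin on the bench under its middle, y along its length. Bare axle at y = -70 mm; at y = +70 mm a finished axle of the same height with wheel and nut, which is done already.
- wheel (a joint): How far (m) the wheel on the bare axle is pressed down on the springy washer under it: 0 free, 0.004 the stop. The washer gives 3 N per mm, on top of the drag of the nut's teeth. 0.0005 to 0.0034 is right at the end (the middle is best); more than 0.0034 (11 N on the wheel) crushes the washer.
- screwdriver: Yellow-handled screwdriver lying on the bench, 195 mm long, 32 mm high; origin at the centre of its underside. Bystander.
- side_cutters: Red-handled side cutters lying on the bench, 157 x 58 x 14 mm; origin at the centre of the underside. Bystander.
- paint_scraper: Red-handled paint scraper lying on the bench, 172 x 71 x 17 mm; origin at the centre of the underside. Bystander.
- tape_masking: Roll of tan masking tape lying flat, 94 mm across and 25 mm high; origin at the centre of the underside. Bystander.
There are look-alikes about, which are no part of the job. What is shaped like the part that bears nut_center but red is not meant.

How it is judged:
By the outcome, as a careful person would: the job done as asked, in the order asked, and still so for the second after the job is handed in, with the robot touching nothing.
It also fails if it takes over 61 s, if anything falls off the work surface, if the arm or the gripper's body presses on something with over 40 N, if the wrist force passes 120 N, or if a joint passes its speed limit or range.

## Robot

A 6-joint arm with a two-finger parallel gripper is mounted at the origin on a cart in front of the work surface, level with it; the furniture and walls round the work are solid. World frame = base frame: x ahead of the robot, y to its left, z up, the work surface at z = 0. Lengths are in mm, angles in rad, forces in N, time in s.
With the tool pointing down it reaches from about 425 to 950 mm from the base axis. Payload 3.5 kg.
Tool frame: the origin (TCP) lies on the centre line of the jaws, within the pads' length; the fingertips stand 19 mm ahead of it and the grasp point (between the pads) is the TCP (env.tip_reach is the distance from the TCP to the fingertips, in mm); z points along the fingers, y is the line along which they close (so a half turn about z gives the same grasp; the last joint's range is limited). The gripper opens to 85 mm and grips with 20 to 120 N. Pads are 22 mm wide; open, the fingers measure 114 mm over their backs; the gripper's body (76 mm by 85 mm) begins 54 mm behind the grasp point. The pads swing forward as they close: fully open they stand 13 mm farther back than shut.
Start: joints at [-1.371, 0.286, 1.577, -0, 1.279, -0.15], TCP at [231.352, -634.1, 250.325] pointing down, gripper open.
Joint ranges: [-2.77, 2.77], [-0.9, 2.22], [0.21, 2.48], [-1.53, 4.67], [0.24, 2.81], [-2.84, 2.84]. Speed limits (rad/s): [2.79, 2.79, 3.14, 3.14, 3.14, 3.14].

## Interface

Orientations are given as a unit quaternion [w, x, y, z].
In Python, from station import env, cams gives the robot as it stands.
- The arm moves only by the tool step_arm, never from a script. Its argument "rows" is a list of rows, each an object of numbers: "dx", "dy", "dz": the shift along the tool's x, y, z in m; "roll": the turn about the tool's z in degrees. In form: [{"dx": .., "dy": .., "dz": .., "roll": ..}, ...]. A call has 1 to 10 rows; each row is the pose to reach, as a shift and turn from the pose commanded when the call began, along the tool's axes at that moment; what a row does not reach only later rows make up. A row lasts 1/12 s, in which the tool goes at most 41.7 mm and 7.16 degrees, less where a joint would pass 70% of its speed; a pose out of reach is approached as far as the arm can. A call with a gripper value outside its range is refused whole. "hand" is the gripper's target within -1 to 1 (fully open at 1, half-way at 0, shut at -1), set as the call begins (left out, the last holds). The fingers move at their own pace and stop on an object; the grip force is fixed at half the most. Time passes only in rows, so rows that repeat a pose let the fingers close. It gives the time, the measured TCP pose, the force and the opening at its end, in the units of the state.
- env.read_state(): the state, without advancing time (a new reading comes with each control period).
- cams.read_camera(name): name is "side" or "top" or "wrist"; returns a dict with "img" (384x512x3 uint8, red, green, blue), "fov_y" (degrees; the focal length in pixels is half the picture's height over the tangent of half this angle, whatever the lens; pixels are square), "cx", "cy" (the principal point, pixels), "origin" and "attitude" of the camera in the world; the wrist camera has in their place "mount" (4x4, takes a point from camera to tool coordinates, whose origin is the TCP and whose axes are the flange's). Camera axes: x right, y down, z forward; pixel columns grow to the right and rows downward; lengths in mm; the calibration is good to about 2 mm. A picture is of the moment at which its call begins: read the wrist's pose just before it. There is no depth.
- env.hand_in(): hands the job in, once; it reports no verdict.
The state is a dict: "t": time; "q": joint angles; "qvel": joint speeds; "effort": joint torques, N m; "eef_pos": TCP position; "ee_rot": TCP orientation; "ft_force": force on the tool from outside, world axes, zero at the start; "wrist_torque": the same for the moment, N m; "grip_width": finger opening in mm.
Only numpy, scipy, OpenCV 4.12 (cv2) and the standard library are available. Lean on these libraries where they do the work, as an engineer would, in place of code of your own. Each camera call takes 0.05 s, during which the arm holds its last target. There are 200 camera calls.

## Working session

There is one attempt and no reset: what is moved stays moved. The work goes in short steps, Python scripts to look and compute and a tool call to move; the robot and the scene stay as the last step left them, time stands still between calls to the robot, and variables do not carry over. Pictures are saved under pics/ and viewed, on a budget of 10 in all, crops included, one or two more only if the job needs it, and the job is handed in when it is done.

Besides the shell and the picture viewer there is one more tool, called after "Request:" as a command line: name --argument value ..., lists and objects as JSON in quotes. step_arm: Moves the arm, as the interface text tells. Its arguments: {"type":"object","properties":{"rows":{"type":"array"},"hand":{"type":"number"}},"required":["rows"]}

```bash
mkdir -p pics; cat > h.py <<'E'
from station import env, cams
import numpy as np, cv2
from scipy.spatial.transform import Rotation as R
def snap(n,f):
    s=env.read_state(); c=cams.read_camera(n); cv2.imwrite('pics/'+f,c['img'][:,:,::-1]); return s,c
def rot(a):
    a=np.array(a,float); return a if a.shape==(3,3) else R.from_quat([a[1],a[2],a[3],a[0]]).as_matrix()
def ray(c,u,v,s=None):
    f=192/np.tan(np.radians(c['fov_y'])/2)
    d=np.array([(u-c['cx'])/f,(v-c['cy'])/f,1])
    if 'mount' in c:
        Rt=rot(s['ee_rot']);m=np.array(c['mount']); return Rt@m[:3,3]+np.array(s['eef_pos']), Rt@m[:3,:3]@d
    return np.array(c['origin']), rot(c['attitude'])@d
def at(c,u,v,z,s=None):
    o,d=ray(c,u,v,s); return o+d*(z-o[2])/d[2]
E
python3 - <<'E'
from h import *
a=[snap(n,n+'0.png') for n in('top','side','wrist')]
for s,c in a: print({k:v for k,v in c.items() if k!='img'})
print(a[0][0])
t=cv2.hconcat([cv2.imread('pics/top0.png'),cv2.imread('pics/side0.png')])
E
```

```text
{'fov_y': 55.47298588755109, 'cx': 253.7464564227299, 'cy': 193.66110630489322, 'origin': array([ 267.51872645,  -19.4951385 , 1299.87135152]), 'attitude': array([-0.08114214,  0.71565239, -0.68981375,  0.0735839 ])}
{'fov_y': 47.9655510268159, 'cx': 258.17247622872236, 'cy': 194.90410192031467, 'origin': array([  497.62113756, -1142.59491888,   852.05604435]), 'attitude': array([-0.46303511,  0.88592022, -0.02600948,  0.00820643])}
{'fov_y': 66.74195646380079, 'cx': 256.767131471918, 'cy': 191.3588186753572, 'mount': array([[-5.27983778e-04, -9.58510182e-01, -2.85057805e-01,
         7.22537354e+01],
       [ 9.99999860e-01, -5.11594153e-04, -1.31957445e-04,
        -7.85706828e-02],
       [-1.93513512e-05, -2.85057835e-01,  9.58510318e-01,
        -1.23219096e+02],
       [ 0.00000000e+00,  0.00000000e+00,  0.00000000e+00,
         1.00000000e+00]])}
{'t': 0.0, 'q': array([-1.37101296e+00,  2.87184464e-01,  1.57819925e+00, -2.23719745e-05,
        1.27857890e+00, -1.50011906e-01]), 'qvel': array([ 0.00047575, -0.0002238 ,  0.00037556, -0.00071943,  0.0001557 ,
        0.00010358]), 'effort': array([ 9.64218889e-04, -4.05973077e+01, -2.92627752e+01, -1.24029739e-04,
        5.73988058e-03,  1.37417902e-05]), 'eef_pos': array([ 231.21778652, -633.50598572,  248.92253924]), 'ee_rot': array([-1.18434661e-03,  9.84743102e-01,  1.74010400e-01, -4.01906913e-05]), 'ft_force': array([-0.04578886,  0.47326505, -0.28562776]), 'wrist_torque': array([-0.01191029, -0.06558202,  0.0186221 ]), 'grip_width': 85.55077886458457}
```

View pics/top0.png

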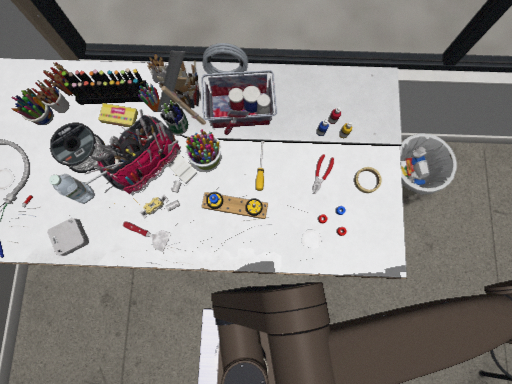

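View pics/side0.png

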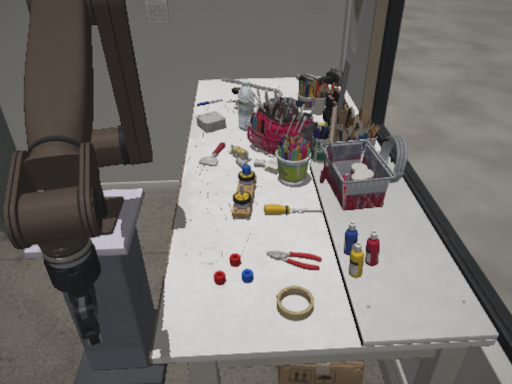

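Top view: the blue nut is at about (341,210), the red look-alikes at (322,219) and (341,231), the bare-axle wheel at (256,206) and the finished axle at (214,199). Side view: the blue nut is at (247,275) and the bare axle at (242,198). Next I'll take an enlarged crop of each.

```bash
python3 - <<'E'
from h import *
t=cv2.imread('pics/top0.png');s=cv2.imread('pics/side0.png')
a=cv2.resize(t[180:240,195:275],None,fx=5,fy=5,interpolation=2); b=cv2.resize(t[190:250,290:370],None,fx=5,fy=5,interpolation=2)
c=cv2.resize(s[160:220,205:285],None,fx=5,fy=5,interpolation=2); d=cv2.resize(s[240:300,205:285],None,fx=5,fy=5,interpolation=2)
cv2.imwrite('pics/crop1.png',cv2.vconcat([cv2.hconcat([a,b]),cv2.hconcat([c,d])]))
E
```

```text
(no output)
```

View pics/crop1.png

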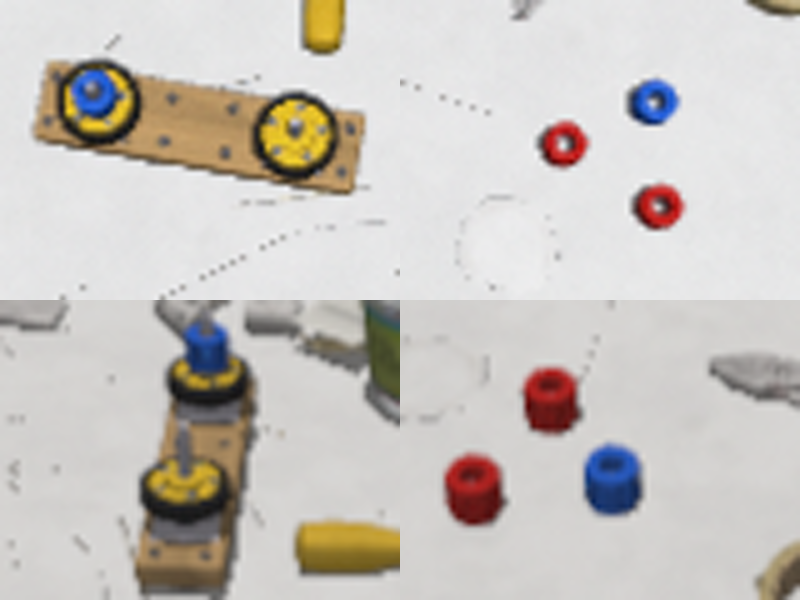

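Crop: top-view nut ring is at (341.2,210.2) and the axle tip at (254.2,205.2). Side-view tip is at (241.8,185.6) and the nut's top at (247.4,272.0).

```bash
python3 - <<'E'
from h import *
T=cams.read_camera('top');S=cams.read_camera('side')
print(at(T,341,210.2,22),at(S,247.2,272,26))
print(at(T,254.2,205.2,104),at(S,241.8,185.4,104))
s=env.read_state(); print(rot(s['ee_rot']),s['eef_pos'])
E
```

```text
[ 503.1057884  -311.65114887   22.        ] [ 504.95165621 -314.09951283   26.        ]
[494.4190975   -4.56769376 104.        ] [499.78099749 -12.86726238 104.        ]
[[ 9.39446174e-01  3.42696424e-01 -2.19184370e-04]
 [ 3.42696445e-01 -9.39445505e-01  1.13576107e-03]
 [ 1.83309487e-04 -1.14210010e-03 -9.99999331e-01]] [ 231.30896121 -633.80214439  249.65423202]
```

Request:
step_arm --rows '[{"dx": 0.366, "dy": -0.208, "dz": 0.08, "roll": 52}, {"dx": 0.366, "dy": -0.208, "dz": 0.08, "roll": 52}, {"dx": 0.366, "dy": -0.208, "dz": 0.08, "roll": 52}, {"dx": 0.366, "dy": -0.208, "dz": 0.08, "roll": 52}, {"dx": 0.366, "dy": -0.208, "dz": 0.08, "roll": 52}, {"dx": 0.366, "dy": -0.208, "dz": 0.08, "roll": 52}, {"dx": 0.366, "dy": -0.208, "dz": 0.08, "roll": 52}, {"dx": 0.366, "dy": -0.208, "dz": 0.08, "roll": 52}, {"dx": 0.366, "dy": -0.208, "dz": 0.08, "roll": 52}, {"dx": 0.366, "dy": -0.208, "dz": 0.08, "roll": 52}]' --hand 0.4

```text
t: 1.08
eef_pos: [494.3, -324.0, 173.2]
ee_rot: [0.0, 0.961, -0.275, 0.0]
ft_force: [1.2, -0.8, -0.3]
grip_width: 59.8
```

Request:
step_arm --rows '[{"dx": 0, "dy": 0, "dz": 0, "roll": 0}, {"dx": 0, "dy": 0, "dz": 0, "roll": 0}, {"dx": 0, "dy": 0, "dz": 0, "roll": 0}]'

```text
t: 1.33
eef_pos: [493.4, -325.8, 173.5]
ee_rot: [0.0, 0.961, -0.275, -0.0]
ft_force: [-0.6, -0.3, 0.9]
grip_width: 59.8
```

```bash
cat > look.py <<'E'
import sys
from h import *
s,c=snap('wrist',sys.argv[1]); Rt=rot(s['ee_rot'])
print(s['t'],s['eef_pos'].round(1),s['grip_width'],s['ft_force'].round(1),s['q'].round(2)); print(Rt.round(4))
E
python3 look.py w1.png
```

```text
1.3333 [ 493.4 -325.8  173.5] 59.82533016028407 [-0.6 -0.3  0.9] [-0.75  0.18  1.85 -0.    1.11  1.37]
[[ 8.489e-01 -5.286e-01 -2.000e-04]
 [-5.286e-01 -8.489e-01 -4.000e-04]
 [ 0.000e+00  5.000e-04 -1.000e+00]]
```

View pics/w1.png

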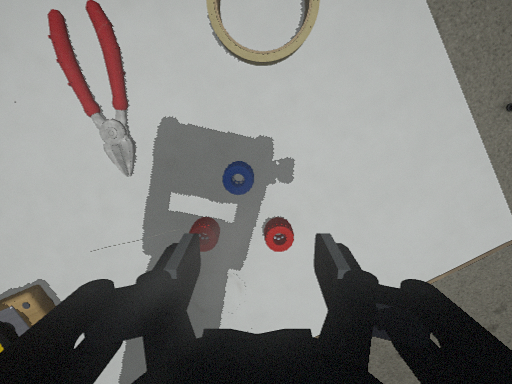

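The wrist view shows the blue nut's top ring at about (238.5,177.5), with both red ones behind it and clear of the closing line.

```bash
python3 - <<'E'
from h import *
s,c=snap('wrist','x.png'); Rt=rot(s['ee_rot'])
# segment blue
i=c['img'].astype(int); m=((i[:,:,2]>i[:,:,0]+40)&(i[:,:,2]>i[:,:,1]+40)).astype(np.uint8)
m[:, :][230:]=0
v,u=np.nonzero(m); print(u.min(),u.max(),v.min(),v.max(),u.mean(),v.mean())
for p in [at(c,238.5,178.5,26,s),at(c,u.mean(),v.mean(),16,s)]: print(p, Rt.T@(p-s['eef_pos']))
E
```

```text
223 250 164 193 233.39763779527559 177.3188976377953
[ 506.1499908  -314.37000084   26.        ] [  4.58476715 -17.33582264 147.74938675]
[ 508.06676942 -308.88752095   16.        ] [  3.30095644 -23.00632163 157.74583098]
```

Request:
step_arm --rows '[{"dx": 0.004, "dy": -0.017, "dz": 0.04, "roll": 0}, {"dx": 0.004, "dy": -0.017, "dz": 0.075, "roll": 0}, {"dx": 0.004, "dy": -0.017, "dz": 0.1, "roll": 0}, {"dx": 0.004, "dy": -0.017, "dz": 0.1, "roll": 0}, {"dx": 0.004, "dy": -0.017, "dz": 0.1, "roll": 0}, {"dx": 0.004, "dy": -0.017, "dz": 0.1, "roll": 0}]'

```text
t: 1.93
eef_pos: [506.3, -315.3, 75.5]
ee_rot: [0.001, 0.961, -0.276, 0.001]
ft_force: [-0.3, -0.5, 0.3]
grip_width: 59.6
```

```bash
python3 look.py w2.png
```

```text
1.9333 [ 506.3 -315.3   75.5] 59.59304264826729 [-0.3 -0.5  0.3] [-0.73  0.32  1.89 -0.    0.93  1.4 ]
[[ 8.476e-01 -5.307e-01  2.400e-03]
 [-5.307e-01 -8.476e-01 -2.200e-03]
 [ 3.200e-03  6.000e-04 -1.000e+00]]
```

View pics/w2.png

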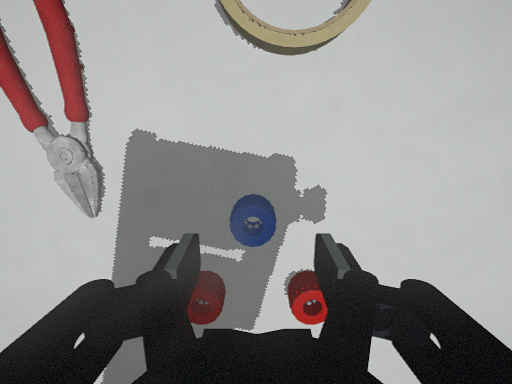

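The nut's top ring is at (253,222), nearly centred between the fingers, with the reds behind.

```bash
python3 - <<'E'
from h import *
s=env.read_state();c=cams.read_camera('wrist'); p=at(c,253,222,26,s); print(p,rot(s['ee_rot']).T@(p-s['eef_pos']))
E
```

```text
[ 508.42098105 -313.74753632   26.        ] [ 0.19267007 -2.37134087 50.25524844]
```

Request:
step_arm --rows '[{"dx": 0, "dy": -0.002, "dz": 0.03, "roll": 0}, {"dx": 0, "dy": -0.002, "dz": 0.045, "roll": 0}, {"dx": 0, "dy": -0.002, "dz": 0.051, "roll": 0}, {"dx": 0, "dy": -0.002, "dz": 0.051, "roll": 0}, {"dx": 0, "dy": -0.002, "dz": 0.051, "roll": 0}]'

```text
t: 2.45
eef_pos: [507.6, -312.5, 23.9]
ee_rot: [0.0, 0.961, -0.275, 0.001]
ft_force: [-0.9, 0.3, 0.7]
grip_width: 60.1
```

Request:
step_arm --rows '[{"dx": 0, "dy": 0, "dz": 0, "roll": 0}, {"dx": 0, "dy": 0, "dz": 0, "roll": 0}, {"dx": 0, "dy": 0, "dz": 0, "roll": 0}, {"dx": 0, "dy": 0, "dz": 0, "roll": 0}, {"dx": 0, "dy": 0, "dz": 0, "roll": 0}, {"dx": 0, "dy": 0, "dz": 0, "roll": 0}, {"dx": 0, "dy": 0, "dz": 0, "roll": 0}, {"dx": 0, "dy": 0, "dz": 0, "roll": 0}]' --hand -1

```text
t: 3.12
eef_pos: [507.9, -312.6, 24.4]
ee_rot: [0.001, 0.961, -0.275, 0.001]
ft_force: [-1.5, 0.6, 7.0]
grip_width: 28.1
```

```bash
python3 look.py w3.png
```

```text
3.1167 [ 507.9 -312.6   24.4] 28.095074668841832 [-1.5  0.6  7. ] [-0.72  0.4   1.9  -0.    0.85  1.41]
[[ 8.485e-01 -5.292e-01  2.200e-03]
 [-5.292e-01 -8.485e-01 -2.100e-03]
 [ 2.900e-03  6.000e-04 -1.000e+00]]
```

View pics/w3.png

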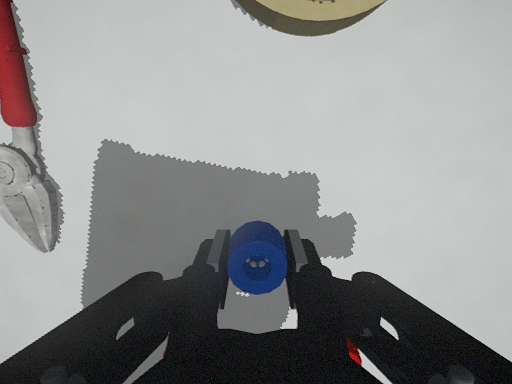

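The nut is gripped, with its top ring at about (257.5,265) and a 28 mm opening. I'll lift it and work out its offset in the tool frame.

Request:
step_arm --rows '[{"dx": 0, "dy": 0, "dz": -0.02, "roll": 0}, {"dx": 0, "dy": 0, "dz": -0.05, "roll": 0}, {"dx": 0, "dy": 0, "dz": -0.09, "roll": 0}, {"dx": 0, "dy": 0, "dz": -0.13, "roll": 0}, {"dx": 0, "dy": 0, "dz": -0.16, "roll": 0}, {"dx": 0, "dy": 0, "dz": -0.18, "roll": 0}, {"dx": 0, "dy": 0, "dz": -0.18, "roll": 0}, {"dx": 0, "dy": 0, "dz": -0.18, "roll": 0}]'

```text
t: 3.83
eef_pos: [507.2, -312.0, 203.7]
ee_rot: [0.001, 0.961, -0.275, 0.001]
ft_force: [-0.4, -0.2, -1.9]
grip_width: 28.3
```

```bash
python3 - <<'E'
from h import *
s=env.read_state();print(s['t'],s['eef_pos'],s['ft_force'],s['grip_width']);c=cams.read_camera('wrist')
cv2.imwrite('pics/w4.png',c['img'][:,:,::-1]);
i=c['img'].astype(int)[215:305,215:305];m=((i[:,:,2]>i[:,:,0]+40)&(i[:,:,2]>i[:,:,1]+40))
v,u=np.nonzero(m);print(u.min()+215,u.max()+215,v.min()+215,v.max()+215)
z=s['eef_pos'][2]+1.6
for vv in (262,264,266):
  p=at(c,257.5,vv,z,s); print(vv,rot(s['ee_rot']).T@(p-s['eef_pos']))
print(rot(s['ee_rot']).round(4))
d=np.array([497,-9,205])-s['eef_pos'];print(rot(s['ee_rot']).T@d)
cv2.imwrite('pics/w4c.png',cv2.resize(c['img'][200:310,200:320,::-1],None,fx=5,fy=5,interpolation=2))
E
```

```text
3.8333 [ 507.18952625 -312.01891444  203.66559971] [-0.40282693 -0.17878139 -1.89308997] 28.255908128944313
228 286 236 293
262 [ 1.50574854  0.33179598 -1.59558404]
264 [ 0.45100418  0.33199036 -1.59856964]
266 [-0.60833751  0.33218558 -1.60156825]
[[ 8.485e-01 -5.293e-01  2.100e-03]
 [-5.293e-01 -8.485e-01 -1.900e-03]
 [ 2.800e-03  5.000e-04 -1.000e+00]]
[-169.01743595 -251.70505384   -1.93437133]
```

View pics/w4c.png

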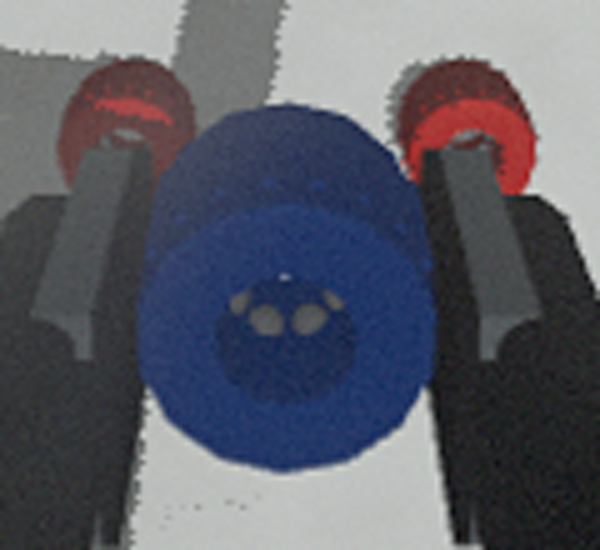

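Request:
step_arm --rows '[{"dx": -0.214, "dy": -0.252, "dz": 0, "roll": 0}, {"dx": -0.214, "dy": -0.252, "dz": 0, "roll": 0}, {"dx": -0.214, "dy": -0.252, "dz": 0, "roll": 0}, {"dx": -0.214, "dy": -0.252, "dz": 0, "roll": 0}, {"dx": -0.214, "dy": -0.252, "dz": 0, "roll": 0}, {"dx": -0.214, "dy": -0.252, "dz": 0, "roll": 0}, {"dx": -0.214, "dy": -0.252, "dz": 0, "roll": 0}, {"dx": -0.214, "dy": -0.252, "dz": 0.02, "roll": 0}, {"dx": -0.214, "dy": -0.252, "dz": 0.04, "roll": 0}, {"dx": -0.214, "dy": -0.252, "dz": 0.04, "roll": 0}]'

```text
t: 4.72
eef_pos: [453.6, 18.2, 155.8]
ee_rot: [0.001, 0.962, -0.273, -0.006]
ft_force: [-0.6, -0.3, -2.2]
grip_width: 28.2
```

Request:
step_arm --rows '[{"dx": 0, "dy": 0, "dz": 0, "roll": 0}, {"dx": 0, "dy": 0, "dz": 0, "roll": 0}, {"dx": 0, "dy": 0, "dz": 0, "roll": 0}]'

```text
t: 4.97
eef_pos: [459.4, 14.2, 163.1]
ee_rot: [0.0, 0.961, -0.276, 0.001]
ft_force: [0.8, -0.1, -1.2]
grip_width: 28.2
```

```bash
python3 look.py w5.png
```

```text
4.9667 [459.4  14.2 163.1] 28.24579217182676 [ 0.8 -0.1 -1.2] [-0.19 -0.11  2.17 -0.    1.08  1.94]
[[ 8.475e-01 -5.308e-01  1.000e-03]
 [-5.308e-01 -8.475e-01 -3.000e-04]
 [ 1.000e-03 -2.000e-04 -1.000e+00]]
```

View pics/w5.png

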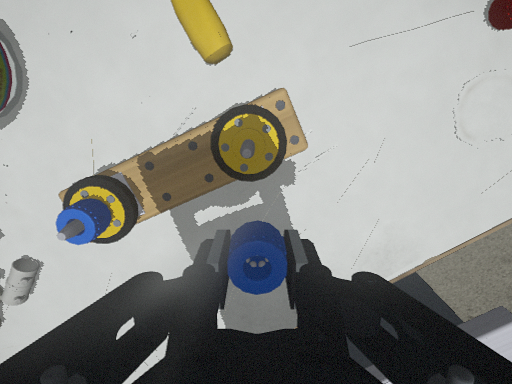

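The bare axle is at about (248,150) and the nut at (258,265). I'll enlarge the axle for its tip.

```bash
python3 - <<'E'
import cv2
i=cv2.imread('pics/w5.png');cv2.imwrite('pics/w5c.png',cv2.resize(i[120:180,210:290],None,fx=8,fy=8,interpolation=2))
E
```

```text
(no output)
```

View pics/w5c.png

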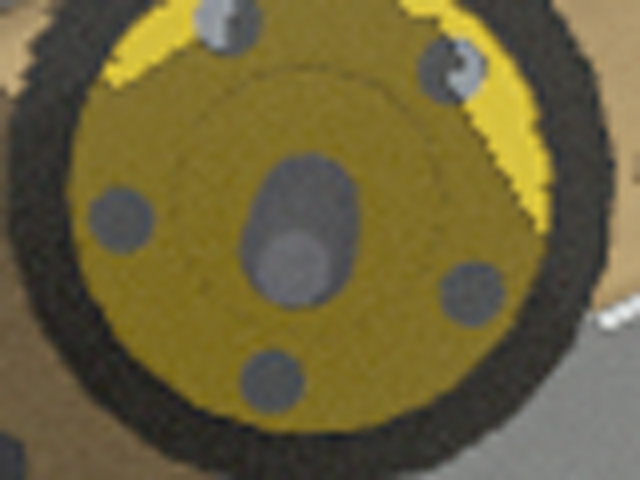

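The tip's end face is centred at (246.8,153.4).

```bash
python3 - <<'E'
from h import *
s=env.read_state();c=cams.read_camera('wrist');Rt=rot(s['ee_rot'])
p=at(c,246.6,153.2,104,s);print(s['eef_pos'],p,Rt.T@(p-s['eef_pos']))
z=s['eef_pos'][2]+1.6
p=at(c,257.4,267.4,z,s);print('nut top',Rt.T@(p-s['eef_pos']))
z=s['eef_pos'][2]-24.4
p=at(c,257.4,220.5,z,s);print('foot far edge',Rt.T@(p-s['eef_pos']))
E
```

```text
[459.52411798  14.18624656 163.35365432] [499.40753228  -3.31024666 104.        ] [42.9973882  -6.32162219 59.42164583]
nut top [-1.35264638  0.28550694 -1.60217915]
foot far edge [11.79059186  0.36584279 24.41767192]
```

Request:
step_arm --rows '[{"dx": 0.019, "dy": -0.0066, "dz": 0.01, "roll": 0}, {"dx": 0.019, "dy": -0.0066, "dz": 0.025, "roll": 0}, {"dx": 0.019, "dy": -0.0066, "dz": 0.033, "roll": 0}, {"dx": 0.019, "dy": -0.0066, "dz": 0.033, "roll": 0}, {"dx": 0.019, "dy": -0.0066, "dz": 0.033, "roll": 0}, {"dx": 0.019, "dy": -0.0066, "dz": 0.033, "roll": 0}]'

```text
t: 5.57
eef_pos: [478.4, 10.7, 130.1]
ee_rot: [-0.0, 0.961, -0.275, 0.0]
ft_force: [0.0, -0.5, -1.6]
grip_width: 28.4
```

```bash
python3 look.py w6.png;  python3 - <<'E'
import cv2
i=cv2.imread('pics/w6.png');cv2.imwrite('pics/w6c.png',cv2.resize(i[150:310,180:340],None,fx=3.75,fy=3.75,interpolation=2))
E
```

```text
5.5667 [478.4  10.7 130.1] 28.40619620663566 [ 0.  -0.5 -1.6] [-0.19 -0.01  2.15  0.    1.01  1.94]
[[ 8.482e-01 -5.296e-01  8.000e-04]
 [-5.296e-01 -8.482e-01 -1.000e-04]
 [ 8.000e-04 -3.000e-04 -1.000e+00]]
```

View pics/w6c.png

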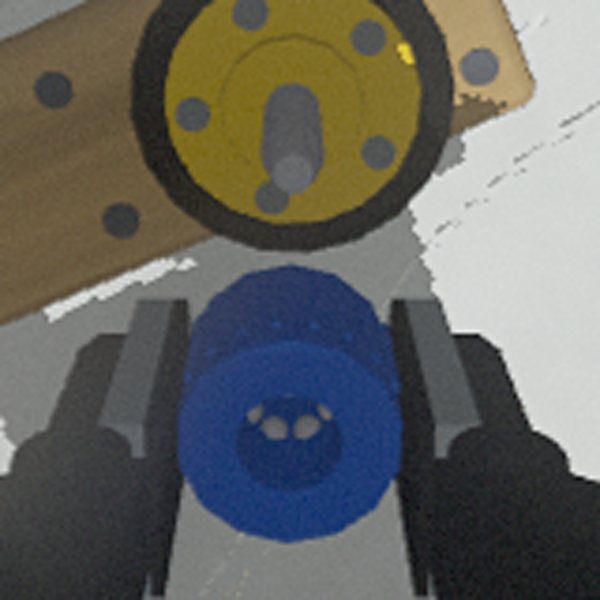

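The tip is at (257.9,196.4), and the nut foot's far edge is at (257.3,220.9) at the same depth.

```bash
python3 - <<'E'
from h import *
s=env.read_state();c=cams.read_camera('wrist');Rt=rot(s['ee_rot']);e=s['eef_pos']
for n,u,v,z in [('tip',257.6,196.2,104),('footedge',257.1,220.7,e[2]-24.4),('top',257.4,267.4,e[2]+1.6),('topfar',257,240.8,e[2]+1.6),('topnear',257,293.8,e[2]+1.6)]:
  print(n,Rt.T@(at(c,u,v,z,s)-e))
print(e)
E
```

```text
tip [25.06568182  0.47777501 26.30399951]
footedge [11.67485886  0.20220061 24.41465077]
top [-1.35287485  0.28527136 -1.60184537]
topfar [12.42162502  0.10069706 -1.58438209]
topnear [-15.84294244   0.09225193  -1.62002926]
[478.56432299  10.75554702 130.27258944]
```

Request:
step_arm --rows '[{"dx": 0, "dy": 0, "dz": -0.004, "roll": 0}, {"dx": 0.0273, "dy": 0.0003, "dz": -0.004, "roll": 0}, {"dx": 0.0273, "dy": 0.0003, "dz": -0.004, "roll": 0}, {"dx": 0.0273, "dy": 0.0003, "dz": -0.004, "roll": 0}, {"dx": 0.0273, "dy": 0.0003, "dz": 0.002, "roll": 0}, {"dx": 0.0273, "dy": 0.0003, "dz": 0.006, "roll": 0}, {"dx": 0.0273, "dy": 0.0003, "dz": 0.01, "roll": 0}, {"dx": 0.0273, "dy": 0.0003, "dz": 0.012, "roll": 0}, {"dx": 0.0273, "dy": 0.0003, "dz": 0.012, "roll": 0}, {"dx": 0.0273, "dy": 0.0003, "dz": 0.012, "roll": 0}]'

```text
t: 6.5
eef_pos: [500.9, -3.6, 117.1]
ee_rot: [0.0, 0.961, -0.275, -0.0]
ft_force: [1.1, 1.0, -0.4]
grip_width: 28.6
```

```bash
python3 look.py w7.png;  python3 - <<'E'
import cv2
i=cv2.imread('pics/w7.png');cv2.imwrite('pics/w7c.png',cv2.resize(i[180:310,195:325],None,fx=4.5,fy=4.5,interpolation=2))
E
```

```text
6.5 [500.9  -3.6 117.1] 28.596083196326482 [ 1.1  1.  -0.4] [-0.21  0.06  2.1   0.    0.98  1.92]
[[ 8.485e-01 -5.292e-01 -7.000e-04]
 [-5.292e-01 -8.485e-01  2.000e-04]
 [-7.000e-04  2.000e-04 -1.000e+00]]
```

View pics/w7c.png

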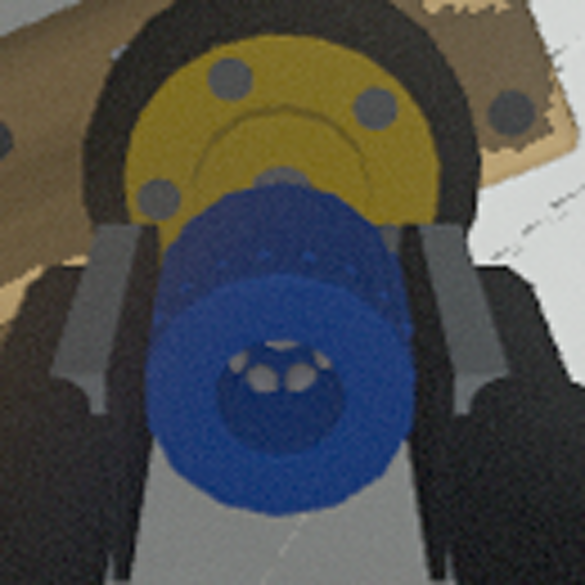

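The shaft goes in centrally, and the foot is about 11 mm below the tip with no axial force. I'll estimate the hub height from the shaft base in the earlier pictures.

```bash
python3 - <<'E'
from h import *
c=cams.read_camera('wrist');s=env.read_state();Rt=rot(s['ee_rot'])
for e,u,v,X in [((478.56,10.76,130.27),258,172.3,30.07),((459.5,14.2,163.3),248.5,139.0,48.0)]:
  q=dict(s);q['eef_pos']=np.array(e)
  print([(z,round((Rt.T@(at(c,u,v,z,q)-q['eef_pos']))[0]-X,2)) for z in range(50,78,3)])
E
```

```text
[(50, np.float64(-4.11)), (53, np.float64(-3.43)), (56, np.float64(-2.75)), (59, np.float64(-2.06)), (62, np.float64(-1.38)), (65, np.float64(-0.7)), (68, np.float64(-0.02)), (71, np.float64(0.66)), (74, np.float64(1.34)), (77, np.float64(2.02))]
[(50, np.float64(-2.15)), (53, np.float64(-1.82)), (56, np.float64(-1.48)), (59, np.float64(-1.15)), (62, np.float64(-0.82)), (65, np.float64(-0.48)), (68, np.float64(-0.15)), (71, np.float64(0.18)), (74, np.float64(0.52)), (77, np.float64(0.85))]
```

Request:
step_arm --rows '[{"dx": 0, "dy": 0, "dz": 0.002}, {"dx": 0, "dy": 0, "dz": 0.004}, {"dx": 0, "dy": 0, "dz": 0.006}, {"dx": 0, "dy": 0, "dz": 0.008}, {"dx": 0, "dy": 0, "dz": 0.01}, {"dx": 0, "dy": 0, "dz": 0.01}, {"dx": 0, "dy": 0, "dz": 0.01}]'

```text
invalid input
```

Request:
step_arm --rows '[{"dx": 0, "dy": 0, "dz": 0.001}, {"dx": 0, "dy": 0, "dz": 0.002}, {"dx": 0, "dy": 0, "dz": 0.003}, {"dx": 0, "dy": 0, "dz": 0.004}, {"dx": 0, "dy": 0, "dz": 0.005}]'

```text
invalid input
```

Request:
step_arm --rows '[{"dx": 0, "dy": 0, "dz": 0.001}, {"dx": 0, "dy": 0, "dz": 0.002}, {"dx": 0, "dy": 0, "dz": 0.003}, {"dx": 0, "dy": 0, "dz": 0.004}]'

```text
invalid input
```

Request:
step_arm --rows '[{"dx": 0, "dy": 0, "dz": 0.002, "roll": 0}, {"dx": 0, "dy": 0, "dz": 0.004, "roll": 0}, {"dx": 0, "dy": 0, "dz": 0.006, "roll": 0}, {"dx": 0, "dy": 0, "dz": 0.008, "roll": 0}, {"dx": 0, "dy": 0, "dz": 0.01, "roll": 0}, {"dx": 0, "dy": 0, "dz": 0.01, "roll": 0}, {"dx": 0, "dy": 0, "dz": 0.01, "roll": 0}]'

```text
t: 7.18
eef_pos: [501.3, -4.1, 107.2]
ee_rot: [0.0, 0.961, -0.275, 0.0]
ft_force: [0.9, -2.0, -1.7]
grip_width: 28.5
```

Request:
step_arm --rows '[{"dx": 0, "dy": 0, "dz": 0.001, "roll": 0}, {"dx": 0, "dy": 0, "dz": 0.002, "roll": 0}, {"dx": 0, "dy": 0, "dz": 0.003, "roll": 0}, {"dx": 0, "dy": 0, "dz": 0.004, "roll": 0}]'

```text
t: 7.52
eef_pos: [501.8, -4.1, 105.3]
ee_rot: [0.0, 0.961, -0.275, 0.0]
ft_force: [-4.1, -1.3, 8.4]
grip_width: 28.2
```

Request:
step_arm --rows '[{"dx": 0, "dy": 0, "dz": 0.001, "roll": 0}, {"dx": 0, "dy": 0, "dz": 0.002, "roll": 0}, {"dx": 0, "dy": 0, "dz": 0.003, "roll": 0}, {"dx": 0, "dy": 0, "dz": 0.004, "roll": 0}]'

```text
t: 7.85
eef_pos: [501.6, -4.1, 100.7]
ee_rot: [0.0, 0.961, -0.275, 0.0]
ft_force: [-3.6, -1.4, 5.4]
grip_width: 28.3
```

Request:
step_arm --rows '[{"dx": 0, "dy": 0, "dz": 0.001, "roll": 0}, {"dx": 0, "dy": 0, "dz": 0.002, "roll": 0}, {"dx": 0, "dy": 0, "dz": 0.003, "roll": 0}]'

```text
t: 8.1
eef_pos: [501.7, -4.1, 97.7]
ee_rot: [0.0, 0.961, -0.275, 0.0]
ft_force: [-3.0, -1.1, 6.5]
grip_width: 28.1
```

Request:
step_arm --rows '[{"dx": 0, "dy": 0, "dz": 0.0005, "roll": 0}, {"dx": 0, "dy": 0, "dz": 0.001, "roll": 0}]'

```text
t: 8.27
eef_pos: [501.7, -4.1, 96.7]
ee_rot: [0.0, 0.961, -0.275, 0.0]
ft_force: [-2.5, -1.2, 6.3]
grip_width: 28.5
```

Request:
step_arm --rows '[{"dx": 0, "dy": 0, "dz": 0.0005, "roll": 0}, {"dx": 0, "dy": 0, "dz": 0.001, "roll": 0}]'

```text
t: 8.43
eef_pos: [501.7, -4.1, 95.7]
ee_rot: [0.0, 0.961, -0.275, 0.0]
ft_force: [-2.9, -1.0, 6.1]
grip_width: 28.4
```

Steady drag is about 6.2 N. I'll continue in 1 mm steps.

Request:
step_arm --rows '[{"dx": 0, "dy": 0, "dz": 0.0005, "roll": 0}, {"dx": 0, "dy": 0, "dz": 0.001, "roll": 0}]'

```text
t: 8.6
eef_pos: [501.6, -4.1, 94.7]
ee_rot: [0.0, 0.961, -0.275, 0.0]
ft_force: [-3.3, -0.7, 5.9]
grip_width: 27.9
```

Request:
step_arm --rows '[{"dx": 0, "dy": 0, "dz": 0.0005, "roll": 0}, {"dx": 0, "dy": 0, "dz": 0.001, "roll": 0}]'

```text
t: 8.77
eef_pos: [501.7, -4.1, 93.7]
ee_rot: [0.0, 0.961, -0.275, 0.0]
ft_force: [-1.9, -0.8, 6.3]
grip_width: 28.0
```

Request:
step_arm --rows '[{"dx": 0, "dy": 0, "dz": 0.0005, "roll": 0}, {"dx": 0, "dy": 0, "dz": 0.001, "roll": 0}]'

```text
t: 8.93
eef_pos: [501.7, -4.1, 92.7]
ee_rot: [0.0, 0.961, -0.275, 0.0]
ft_force: [-2.7, -2.2, 6.2]
grip_width: 28.4
```

Request:
step_arm --rows '[{"dx": 0, "dy": 0, "dz": 0.0005, "roll": 0}, {"dx": 0, "dy": 0, "dz": 0.001, "roll": 0}]'

```text
t: 9.1
eef_pos: [501.7, -4.1, 91.7]
ee_rot: [0.0, 0.961, -0.275, 0.0]
ft_force: [-2.4, -1.8, 5.3]
grip_width: 28.4
```

Request:
step_arm --rows '[{"dx": 0, "dy": 0, "dz": 0.0005, "roll": 0}, {"dx": 0, "dy": 0, "dz": 0.001, "roll": 0}]'

```text
t: 9.27
eef_pos: [501.7, -4.1, 90.7]
ee_rot: [0.0, 0.961, -0.275, 0.0]
ft_force: [-2.5, -1.6, 5.6]
grip_width: 28.5
```

Request:
step_arm --rows '[{"dx": 0, "dy": 0, "dz": 0.0005, "roll": 0}, {"dx": 0, "dy": 0, "dz": 0.001, "roll": 0}]'

```text
t: 9.43
eef_pos: [501.7, -4.1, 89.7]
ee_rot: [0.0, 0.961, -0.275, 0.0]
ft_force: [-3.3, -2.0, 7.1]
grip_width: 28.0
```

Request:
step_arm --rows '[{"dx": 0, "dy": 0, "dz": 0.0005, "roll": 0}, {"dx": 0, "dy": 0, "dz": 0.001, "roll": 0}]'

```text
t: 9.6
eef_pos: [501.7, -4.1, 89.0]
ee_rot: [0.0, 0.961, -0.275, 0.0]
ft_force: [-3.7, -1.0, 8.6]
grip_width: 28.5
```

Request:
step_arm --rows '[{"dx": 0, "dy": 0, "dz": 0.0005, "roll": 0}, {"dx": 0, "dy": 0, "dz": 0.0005, "roll": 0}, {"dx": 0, "dy": 0, "dz": 0.0005, "roll": 0}]'

```text
t: 9.85
eef_pos: [501.7, -4.1, 88.5]
ee_rot: [0.0, 0.961, -0.275, 0.0]
ft_force: [-3.8, -1.2, 7.6]
grip_width: 28.0
```

```bash
python3 - <<'E'
from h import *
for k in range(4): s=env.read_state();print(s['t'],s['eef_pos'],s['ft_force']);cams.read_camera('top')
E
```

```text
9.85 [501.66783293  -4.05032173  88.53100285] [-3.76677061 -1.15417864  7.59682419]
9.9 [501.67926374  -4.06427375  88.52180514] [-1.94091775 -1.56110617  7.49917852]
9.95 [501.68797739  -4.08162366  88.54601618] [-4.17959002 -1.66116386  7.60695864]
10.0 [501.67621274  -4.04306679  88.53190817] [-3.33212191 -1.8455016   7.49241271]
```

Request:
step_arm --rows '[{"dx": 0, "dy": 0, "dz": 0.0005, "roll": 0}]'

```text
t: 10.13
eef_pos: [501.7, -4.1, 88.3]
ee_rot: [0.0, 0.961, -0.275, -0.0]
ft_force: [-4.7, -0.7, 11.4]
grip_width: 28.3
```

Request:
step_arm --rows '[{"dx": 0, "dy": 0, "dz": 0.0003, "roll": 0}]'

```text
t: 10.22
eef_pos: [501.7, -4.1, 88.1]
ee_rot: [0.0, 0.961, -0.275, -0.0]
ft_force: [-4.6, -0.9, 11.4]
grip_width: 28.3
```

Contact was at z≈89.9. Force is now about 5.4 N above drag, so the wheel is about 1.8 mm down. I'll let it settle, then release.

Request:
step_arm --rows '[{"dx": 0, "dy": 0, "dz": 0, "roll": 0}, {"dx": 0, "dy": 0, "dz": 0, "roll": 0}, {"dx": 0, "dy": 0, "dz": 0, "roll": 0}]'

```text
t: 10.47
eef_pos: [501.7, -4.1, 88.1]
ee_rot: [0.0, 0.961, -0.275, -0.0]
ft_force: [-4.4, -0.8, 10.4]
grip_width: 28.9
```

Request:
step_arm --rows '[{"dx": 0, "dy": 0, "dz": 0, "roll": 0}, {"dx": 0, "dy": 0, "dz": 0, "roll": 0}, {"dx": 0, "dy": 0, "dz": 0, "roll": 0}, {"dx": 0, "dy": 0, "dz": 0, "roll": 0}, {"dx": 0, "dy": 0, "dz": 0, "roll": 0}, {"dx": 0, "dy": 0, "dz": 0, "roll": 0}]' --hand 0.4

```text
t: 10.97
eef_pos: [501.1, -3.7, 85.9]
ee_rot: [-0.0, 0.961, -0.275, -0.0]
ft_force: [-0.4, 0.9, -0.2]
grip_width: 60.1
```

Request:
step_arm --rows '[{"dx": 0, "dy": 0, "dz": -0.01, "roll": 0}, {"dx": 0, "dy": 0, "dz": -0.03, "roll": 0}, {"dx": 0, "dy": 0, "dz": -0.06, "roll": 0}, {"dx": -0.01, "dy": 0, "dz": -0.085, "roll": 0}, {"dx": -0.04, "dy": 0, "dz": -0.085, "roll": 0}, {"dx": -0.04, "dy": 0, "dz": -0.085, "roll": 0}, {"dx": -0.04, "dy": 0, "dz": -0.085, "roll": 0}]'

```text
t: 11.55
eef_pos: [466.8, 17.9, 171.8]
ee_rot: [-0.0, 0.961, -0.275, 0.001]
ft_force: [-0.0, 0.2, -0.6]
grip_width: 59.8
```

```bash
python3 look.py w8.png;  python3 - <<'E'
import cv2
i=cv2.imread('pics/w8.png');cv2.imwrite('pics/w8c.png',cv2.resize(i[60:260,40:340],None,fx=2.6,fy=2.6,interpolation=2))
E
```

```text
11.55 [466.8  17.9 171.8] 59.77919751503569 [-0.   0.2 -0.6] [-0.18 -0.1   2.14 -0.    1.1   1.95]
[[ 8.490e-01 -5.285e-01  1.300e-03]
 [-5.285e-01 -8.490e-01 -2.000e-04]
 [ 1.200e-03 -5.000e-04 -1.000e+00]]
```

View pics/w8c.png

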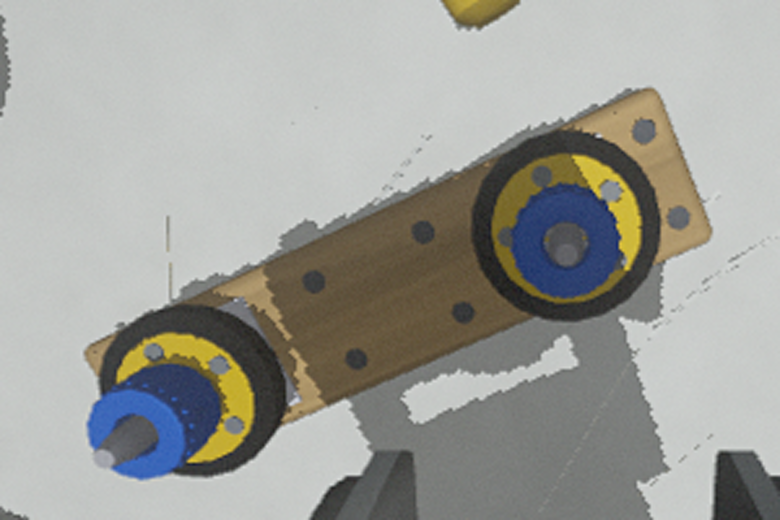

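The nut stands upright on the bare axle, square on the hub with the shaft end showing through. The gripper is clear, so I'm handing in.

```bash
python3 -c "
from station import env
print(env.hand_in(), env.read_state()['ft_force'])"
```

```text
the job is handed in; nothing more can be done
the job is handed in; nothing more can be done
```

The blue nut is pressed onto the bare axle and sits against the wheel hub. The wheel is about 1.8 mm down on the springy washer, and the gripper has let go. I handed the job in at about 11.6 s of robot time.

- **Press depth:** the teeth dragged at about 6 N all the way down. The force began to rise at TCP height z≈89.9 mm, where I take it the foot met the hub. I stopped at z=88.1 mm while reading 11.4 N. That is 5.4 N above the drag, or 1.8 mm at 3 N/mm; the right range is 0.5 to 3.4 mm.
- **After release:** the last picture shows the nut square on the hub with the shaft end through it. The gripper is clear and carries almost no force. I knew of no contact with the tools, the tape or the red look-alikes, but I did not check them with a picture at the end.
- **Less certain:** the arm sprang down 2.2 mm as the fingers opened. Whether that moved the nut I could not measure, since the pictures do not show fractions of a millimetre; the 1.8 mm comes from the forces before release. The pictures had put the hub at z≈68 mm, while the press puts it at about 65.5 mm. I went by the press.
- **Pictures:** I viewed 12, two over the budget of 10.

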